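# Snap a pipe collar shut with spring pliers

## Task

Take the red-handled snap pliers from their black holder, set their jaws over the two orange ears of the open collar on the grey pipe, which lean over at an angle, and squeeze the handles until the collar clicks fully shut, no harder than that needs. Close the collar with the pliers, not with the fingers. Then stand the pliers back upright in their holder and let go, leaving the tape roll, screwdriver and hex key set where they lie.

Things in the scene. Friction and masses are not known exactly. Their poses are not given: they have to be found in the camera images.
- pliers: red-handled snap pliers, 150 mm long, 0.2 kg, standing jaws down in the holder. Origin midway between the jaw tips; z up the middle to the handles (hinge pin at z = 55 mm), y the line along which handles and jaws close, x the hinge axis; both sides move alike, so this frame stays in the middle. A dark block (20 x 22 mm in x, y) between the jaws, underside at z = 30 mm, is the stop for the ears
- grip (a point): where to take the pliers: on their z axis at z = 125 mm, midway between the grips; pliers' axes. The two red grips are upright bars, z = 90 to 150 mm, 18 mm wide along x, flat outer faces 62 mm apart when free. A spring pushes them apart, with about 8 N here when free and 12 N at full squeeze; squeezed to 57 mm the pliers are carried safely (noses of the jaws then 31 mm apart)
- jaw_mid (a point): on the pliers' z axis at z = 8 mm, midway between the noses of the jaws; pliers' axes. Noses: dark pads at the jaw tips, z = 2 to 14 mm, 16 mm wide along x, inner faces 34 mm apart when free, 14 mm when the grips are squeezed to about 32 mm. Jaws: 52 mm over their outer faces when free. Closing, the noses sink about 2 mm along -z: leave some 5 mm between stop and ear tips before squeezing
- pliers_a (a joint): turn of one handle about the hinge pin (the other turns alike): 0 free and open, grows as the handles are squeezed, 0.21 with the noses 14 mm apart, 0.26 at the end stop
- collar: orange snap collar, 18 mm wide, 56 mm across, round the middle of the grey pipe. Origin on the pipe's axis; y along the pipe, z out through the gap between the two ears, x the line along which the ears are squeezed. Its z leans from upright towards the robot by 20 to 40 degrees; it turns round the pipe only under more than about 7 N at the ear tips
- ears_tip (a point): midway between the tips of the two ears, on the collar's z, 60 mm from the pipe's axis; collar's axes. Ears: flat tabs 18 mm wide, 6.8 mm thick, standing 32 mm out of the shell; outer faces 21 to 25 mm apart when open, 14 mm when shut. Pliers set fully on have this point at their stop: origin 30 mm from the pipe's axis, z along the collar's z
- clip_a (a joint): turn of one ear with its half of the collar (the other turns alike): 0 open, 0.06 fully shut. Squeezed by the noses it resists with up to about 16 N on each ear (20 to 24 N at the grips, the pliers' spring included, more if the stop bears hard on the ear tips); past about 0.035 it snaps shut and stays shut. A small steel pawl on the side of this ear pops out and back as it clicks
- clip_b: the other ear with its half of the collar, on the robot's side; origin on the collar's hinge, 29 mm from the pipe's axis against the collar's z. The pliers must not press it with more than 60 N: about 45 N at the grips once it is shut
- stand: bench stand, screwed down: dark base plate 100 x 160 x 10 mm; two aluminium posts, 124 mm apart, with round clamps of 29 mm radius; grey pipe 44 mm thick, 180 mm long, along y, its axis 85 mm above the table. Origin: centre of the underside
- holder: black holder, screwed down: foot 84 x 110 x 6 mm, on it an open pocket, 26 mm along x by 62 mm along y inside, walls 5 mm, rim 50 mm above the table, floor at z = 6 mm, on which the jaw tips stand. Origin: centre of the underside. The pliers' y goes along the holder's y, either way round
- tape_roll: bystander: beige tape roll, 96 mm across, 25 mm high, loose behind the holder
- screwdriver: bystander: blue screwdriver, 170 mm long, lying loose in front of holder and stand
- hexkeys: bystander: red and white folding hex key set, 92 x 30 x 24 mm, loose

How it is judged:
By the outcome, as a careful person would: the job done as asked, in the order asked, and still so for the second after the job is handed in, with the robot touching nothing.
It also fails if it takes over 48 s, if anything falls off the work surface, if the arm or the gripper's body presses on something with over 40 N, if the wrist force passes 120 N, or if a joint passes its speed limit or range.

## Robot

A 6-joint arm with a two-finger parallel gripper is mounted at the origin on a cart in front of the work surface, level with it; the furniture and walls round the work are solid. World frame = base frame: x ahead of the robot, y to its left, z up, the work surface at z = 0. Lengths are in m, angles in rad, forces in N, time in s.
With the tool pointing down it reaches from about 0.3 to 0.875 m from the base axis. Payload 4.2 kg.
Tool frame: the origin (TCP) lies between the finger pads; the fingertips stand 14 mm ahead of it and the grasp point (between the pads) lies 5 mm behind it (r.nose_length is the distance from the TCP to the fingertips, in m); z points along the fingers, y is the line along which they close (so a half turn about z gives the same grasp; the last joint's range is limited). The gripper opens to 85 mm and grips with 20 to 120 N. Pads are 22 mm wide; open, the fingers measure 114 mm over their backs; the gripper's body (76 mm by 85 mm) begins 54 mm behind the grasp point. The pads swing forward as they close: fully open they stand 13 mm farther back than shut.
Start: joints at [1.146, 0.32, 1.565, -0, 1.257, -0.02], TCP at [0.226, 0.529, 0.245] pointing down, gripper open.
Joint ranges: [-3.11, 3.11], [-0.84, 2.01], [0.21, 2.61], [-1.34, 4.49], [0.05, 2.63], [-2.56, 2.56]. Speed limits (rad/s): [2.57, 2.57, 3.14, 3.14, 3.14, 3.14].

## Interface

Orientations are given as a unit quaternion [w, x, y, z].
In Python, from bench import r, optics, job gives the robot as it stands (r), with the cameras (optics) and the job (job).
- The arm moves only by the shell command python3 jog.py 'ROWS'. ROWS is a JSON list of rows, 1 to 12 of them, each of 7 numbers: dx, dy, dz in m, then a rotation vector rx, ry, rz in rad, then the opening from 0.0 (shut) to 1.0 (fully open); each row is the pose to reach, as a shift and turn from the pose commanded when the command began, along the tool's axes at that moment; what a row does not reach only later rows make up. A row lasts 1/10 s, in which the tool goes at most 0.05 m and 0.15 rad, less where a joint would pass 70% of its speed; a pose out of reach is approached as far as the arm can. The fingers move at their own pace and stop on an object; the grip force is fixed at half the most. Time passes only in rows, so rows that do not move let the fingers close. It prints the time, the measured TCP pose, the force, the opening and the grip force at its end.
- r.sense(): the state, without advancing time (a new reading comes with each control period).
- optics.capture(name): name is "scene" or "top" or "wrist"; returns a dict with "color" (400x640x3 uint8, blue, green, red), "mtx" (3x3 intrinsics, pixels), "origin" and "orientation" of the camera in the world. Camera axes: x right, y up, looking along -z (the intrinsics and any distortion apply to the point x, -y, -z); pixel columns grow to the right and rows downward; lengths in m; the calibration is good to about 2 mm. A picture is of the moment at which its call begins. There is no depth.
- job.finish_job(): hands the job in; it is judged then, once.
The state is a dict: "t": time; "joint_positions": joint angles; "dq": joint speeds; "effort": joint torques, N m; "ee_pos": TCP position; "ee_rot": TCP orientation; "contact_force": force on the tool from outside, world axes, zero at the start; "moment": the same for the moment, N m; "width": opening from 0.0 (shut) to 1.0 (fully open); "grip_force": force on a finger pad.
Only numpy, scipy, OpenCV 4.12 (cv2) and the standard library are available. Lean on these libraries where they do the work, as an engineer would, in place of code of your own. Each camera call takes 0.05 s, during which the arm holds its last target. There are 200 camera calls.

## Working session

There is one attempt and no reset: what is moved stays moved. The work goes in short steps, Python scripts to look and compute and a shell command to move; the robot and the scene stay as the last step left them, time stands still between calls to the robot, and variables do not carry over. Pictures are saved under pics/ and viewed, at most 10 in all, crops included, and the job is handed in when it is done.

```bash
ls; mkdir -p pics; python3 - <<'E'
from bench import r, optics, job
import cv2
for n in("scene","top"):
    c=optics.capture(n); cv2.imwrite(f"pics/{n}0.png",c["color"]); print(n,c["mtx"].tolist(),c["origin"],c["orientation"],[k for k in c])
print(r.sense())
E
```

```text
bench.py
jog.py
pics
scene [[438.61670844063815, 0.0, 323.85678232505416], [0.0, 438.61670844063815, 195.99733562355485], [0.0, 0.0, 1.0]] [ 0.10153314 -0.96066047  0.80711253] [ 0.87397555  0.40402605 -0.10901243 -0.24707485] ['color', 'mtx', 'origin', 'orientation']
top [[369.6541256926931, 0.0, 326.5152293762251], [0.0, 369.6541256926931, 194.50686749990376], [0.0, 0.0, 1.0]] [ 0.43094085 -0.250482    0.97276942] [-0.69925745 -0.03613741  0.03534708  0.71308043] ['color', 'mtx', 'origin', 'orientation']
{'t': 0.1, 'joint_positions': array([ 1.14598954e+00,  3.20259793e-01,  1.56552058e+00, -1.53198501e-05,
        1.25740482e+00, -1.99945854e-02]), 'dq': array([-0.00144047, -0.00181807, -0.00335489, -0.00100528, -0.00215602,
       -0.00151365]), 'effort': array([-1.76217686e-04, -4.16407228e+01, -2.34704751e+01, -8.63786431e-05,
        4.89081649e-03,  1.15802855e-06]), 'ee_pos': array([0.22630291, 0.52817441, 0.24456219]), 'ee_rot': array([-1.68529020e-04,  2.01024509e-01,  9.79585888e-01, -7.78264569e-04]), 'contact_force': array([-0.29295438, -0.5002094 , -0.5072464 ]), 'moment': array([-0.02880739,  0.05611896,  0.01379693]), 'grip_force': 0.0, 'width': 1.0017144800743853}
```

View pics/scene0.png

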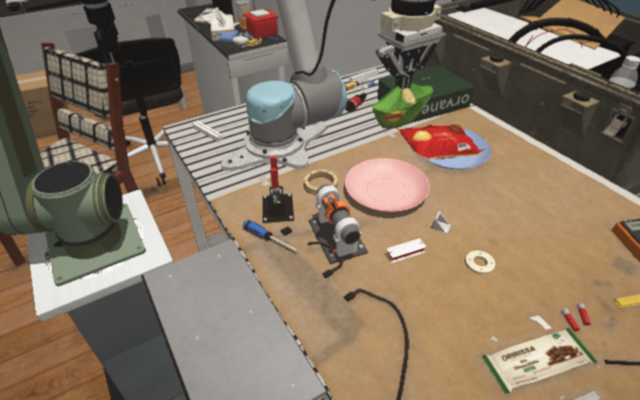

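View pics/top0.png

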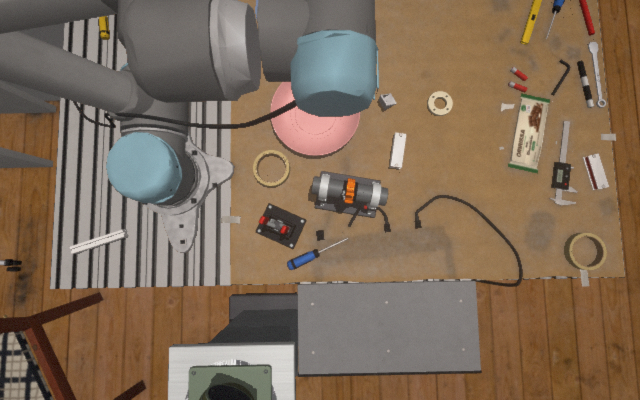

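The scene view shows the pliers at about (274,175) standing in the holder (278,207), and the collar at (337,208) on the stand. In the top view the holder is at (281,226), the red grips at (265,221) and (286,232), and the collar at (349,190). I need enlarged crops.

```bash
cat > h.py <<'E'
import numpy as np, cv2
from scipy.spatial.transform import Rotation as R
from scipy.optimize import least_squares
def rot(q): q=np.asarray(q); return R.from_quat([q[1],q[2],q[3],q[0]])
def proj(c,P):
    p=rot(c["orientation"]).inv().apply(np.atleast_2d(P)-c["origin"]); p=p*[1,-1,-1]
    u=p@np.array(c["mtx"]).T; return u[:,:2]/u[:,2:]
def ray(c,uv):
    d=np.linalg.inv(c["mtx"])@[uv[0],uv[1],1]; return rot(c["orientation"]).apply(d*[1,-1,-1])
def at_z(c,uv,z):
    d=ray(c,uv); return c["origin"]+d*(z-c["origin"][2])/d[2]
def tri(obs):  # [(cam,uv),...]
    A=np.zeros((3,3));b=np.zeros(3)
    for c,uv in obs:
        d=ray(c,uv);d/=np.linalg.norm(d);M=np.eye(3)-np.outer(d,d);A+=M;b+=M@c["origin"]
    P=np.linalg.solve(A,b); return P,[np.round(proj(c,P)[0]-uv,1) for c,uv in obs]
def crop(c,x,y,w,h,k,name):
    cv2.imwrite(f"pics/{name}.png",cv2.resize(c["color"][y:y+h,x:x+w],None,fx=k,fy=k,interpolation=cv2.INTER_CUBIC))
E
python3 - <<'E'
from bench import r, optics, job; from h import *; import pickle
s=optics.capture("scene");t=optics.capture("top");w=optics.capture("wrist")
pickle.dump((s,t,w),open("c0.pkl","wb"))
a=cv2.resize(t["color"][160:260,240:400],None,fx=5,fy=5,interpolation=cv2.INTER_CUBIC)[:,:800]
cv2.imwrite("pics/topc.png",a)
crop(s,240,145,140,130,4.6,"scenec")
print(w["origin"],w["orientation"],w["mtx"])
for uv in((145,165),(281,226),(348,192)): print(at_z(t,uv,0.0))
for uv in((278,207),): print(at_z(s,uv,0.0))
st=r.sense();Rt=rot(st["ee_rot"]);print(Rt.as_matrix()); print("wrist cam in tool",Rt.inv().apply(w["origin"]-st["ee_pos"]),(Rt.inv()*rot(w["orientation"])).as_matrix())
E
```

```text
[0.15535091 0.55828384 0.37414813] [ 0.82525695 -0.1269988  -0.08283725  0.54402231] [[360.7747283    0.         316.42338065]
 [  0.         360.7747283  201.45760142]
 [  0.           0.           1.        ]]
[0.61836035 0.23256031 0.        ]
[ 0.44899885 -0.12937262  0.        ]
[ 0.5352155  -0.30733686  0.        ]
[ 4.54741423e-01 -1.23330695e-01  1.11022302e-16]
[[-9.19185750e-01  3.93824140e-01 -3.21413050e-04]
 [ 3.93824270e-01  9.19185483e-01 -7.01788645e-04]
 [ 1.90569002e-05 -7.71654382e-04 -9.99999702e-01]]
wrist cam in tool [ 0.07707378 -0.00056071 -0.12920953] [[-5.78425716e-04  9.54013985e-01  2.99761542e-01]
 [ 9.99999598e-01  3.46589036e-04  8.26572663e-04]
 [ 6.84667816e-04  2.99761900e-01 -9.54013802e-01]]
```

View pics/topc.png

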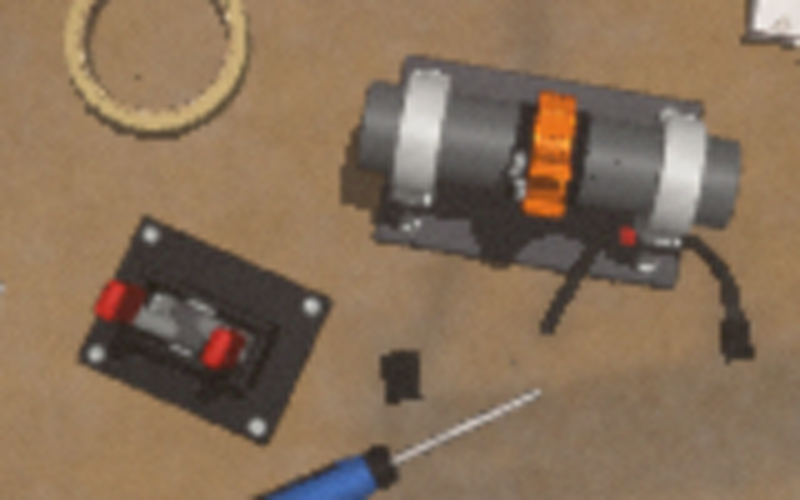

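View pics/scenec.png

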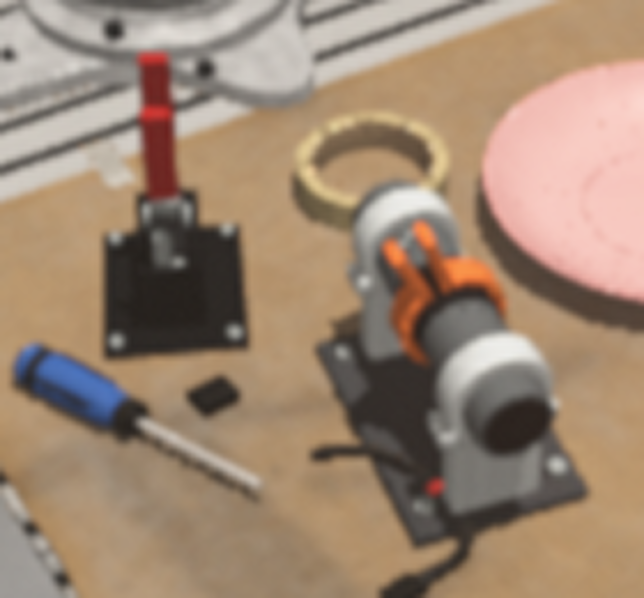

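Top crop (×5, offset 240,160): foot corners are (146,216), (330,298), (266,442), (80,360); grip tops are about (122,300) and (222,347). Plate corners are (408,57), (704,100), (678,287), (374,238). Scene crop (×4.6, offset 240,145): grip tops are at (155,58) and (155,112), and ear tips at (390,243) and (425,225).

```bash
python3 - <<'E'
from h import *; import pickle
s,t,w=pickle.load(open("c0.pkl","rb"))
T=lambda u:np.array(u)/5+[240,160]; S=lambda u:np.array(u)/4.6+[240,145]
print("tcp in scene",proj(s,[0.226,0.528,0.245]),proj(t,[0,0,0]),proj(s,[0,0,0]))
def rect(p,a,b,z):
    c=np.array([[a,b],[a,-b],[-a,-b],[-a,b]]); y=p[2]
    M=np.array([[np.cos(y),-np.sin(y)],[np.sin(y),np.cos(y)]]); q=c@M.T+p[:2]
    return np.c_[q,np.full(4,z)]
for nm,tc,a,b,z,sc in(("holder",[(146,216),(330,298),(266,442),(80,360)],.042,.055,.006,[(105,355),(105,235),(238,222),(248,347)]),
   ("stand",[(408,57),(704,100),(678,287),(374,238)],.05,.08,.010,[None,(588,490),(418,542),(318,350)])):
    def f(p,k=None):
        P=rect(p,a,b,z); e=(proj(t,P)-T(tc)).ravel()
        if k is not None:
            q=proj(s,P); e=np.r_[e]+0; e=np.concatenate([e]+[(q[(i+k)%4]-S(sc[i])) for i in range(4) if sc[i] is not None])
        return e
    o=at_z(t,T(tc).mean(0),z)
    g=least_squares(f,[o[0],o[1],-.4 if nm=="holder" else -.1]);print(nm,"top",g.x.round(4),abs(g.fun).max().round(2))
    best=min((least_squares(f,g.x,args=(k,)) for k in range(4)),key=lambda q:q.cost);print(nm,"both",best.x.round(4),best.fun.round(1))
print("grips",tri([(t,T((122,300))),(s,S((155,58)))]),tri([(t,T((222,347))),(s,S((155,112)))]))
E
```

```text
tcp in scene [[114.00076909  57.77580232]] [[230.53488367 407.16938747]] [[ 95.41803693 242.81488291]]
holder top [ 0.4496 -0.1303 -0.4338] 0.91
holder both [ 0.4502 -0.1307 -0.4368] [-0.4 -0.9  1.  -0.3  0.6  0.6 -0.7 -0.3 -0.6  0.5 -0.8 -0.4  0.1  0.1
  0.2 -0.4]
stand top [ 0.5289 -0.3071 -0.1765] 0.77
stand both [ 0.5293 -0.3078 -0.177 ] [-0.3 -0.9  0.6 -0.1  0.4  0.1  0.4  0.3  0.7 -0.  -0.5  0.3 -1.4 -1.3]
grips (array([ 0.46058334, -0.11290061,  0.15800901]), [array([ 0.1, -0.3]), array([-0.3,  0. ])]) (array([ 0.43901066, -0.15661567,  0.15731394]), [array([ 0.1, -0.2]), array([-0.2,  0. ])])
```

```bash
cat >> h.py <<'E'
def rel(r,P,Rm):  # shift and turn in tool axes from present pose
    s=r.sense();R0=rot(s["ee_rot"]);d=R0.inv().apply(np.array(P)-s["ee_pos"]);v=(R0.inv()*R.from_matrix(Rm)).as_rotvec()
    print("d",d.round(4).tolist(),"rv",v.round(4).tolist(),"rows",round(np.linalg.norm(d)/.05,1),round(np.linalg.norm(v)/.15,1),"t",s["t"])
def down(yaw): # tool z down, tool y at world angle yaw
    y=np.array([np.cos(yaw),np.sin(yaw),0]);z=np.array([0,0,-1.]);return np.c_[np.cross(y,z),y,z]
E
python3 - <<'E'
from bench import r, optics, job; from h import *
rel(r,[.450,-.133,.31],down(np.pi/2-.44))
E
```

```text
d [-0.466, -0.5199, -0.0647] rv [-0.0008, -0.0, 0.0352] rows 14.0 0.2 t 0.25
```

```bash
python3 jog.py '[[-0.466,-0.52,-0.065,0,0,0.035,1],[-0.466,-0.52,-0.065,0,0,0.035,1],[-0.466,-0.52,-0.065,0,0,0.035,1],[-0.466,-0.52,-0.065,0,0,0.035,1],[-0.466,-0.52,-0.065,0,0,0.035,1],[-0.466,-0.52,-0.065,0,0,0.035,1],[-0.466,-0.52,-0.065,0,0,0.035,1],[-0.466,-0.52,-0.065,0,0,0.035,1],[-0.466,-0.52,-0.065,0,0,0.035,1],[-0.466,-0.52,-0.065,0,0,0.035,1],[-0.466,-0.52,-0.065,0,0,0.035,1],[-0.466,-0.52,-0.065,0,0,0.035,1]]'; python3 - <<'E'
from bench import r, optics, job; from h import *
rel(r,[.450,-.133,.31],down(np.pi/2-.44))
E
```

```text
t: 1.45
ee_pos: [0.4178, -0.0395, 0.3013]
ee_rot: [0.0, 0.218, 0.976, 0.0]
contact_force: [0.1, 1.5, -0.1]
width: 0.998
grip_force: 0.0
d [-0.069, -0.0708, -0.0087] rv [0.0006, 0.0007, -0.0002] rows 2.0 0.0 t 1.45
```

```bash
python3 jog.py '[[-0.067,-0.07,-0.009,0,0,0,1],[-0.067,-0.07,-0.009,0,0,0,1],[-0.067,-0.07,-0.009,0,0,0,1],[-0.067,-0.07,-0.009,0,0,0,1]]'; python3 - <<'E'
from bench import r, optics, job; from h import *; import pickle
w=optics.capture("wrist");pickle.dump(w,open("w1.pkl","wb"));cv2.imwrite("pics/w1.png",w["color"])
for P in([.45,-.131,.006],[.4498,-.1348,.156],[.529,-.308,.085],[.499,-.303,.137]): print(proj(w,P).round(1))
E
```

```text
t: 1.85
ee_pos: [0.4484, -0.1299, 0.3095]
ee_rot: [-0.001, 0.219, 0.976, 0.0]
contact_force: [-0.1, 0.6, 0.1]
width: 0.999
grip_force: 0.0
[[316.7 156.8]]
[[312.6 191.8]]
[[204.5 299.5]]
[[177.  303.1]]
```

View pics/w1.png

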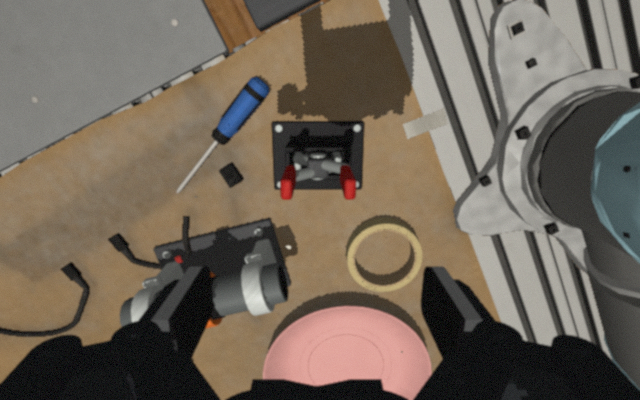

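The wrist view shows the red grips at about (287,183) and (348,183), the foot corners (273,122), (363,122), (363,189), (273,188), and the collar hidden by the left finger. Next I'll enlarge the grips.

```bash
python3 - <<'E'
from h import *; import pickle
w=pickle.load(open("w1.pkl","rb"));crop(w,265,115,105,90,6,"w1c")
E
```

```text
(no output)
```

View pics/w1c.png

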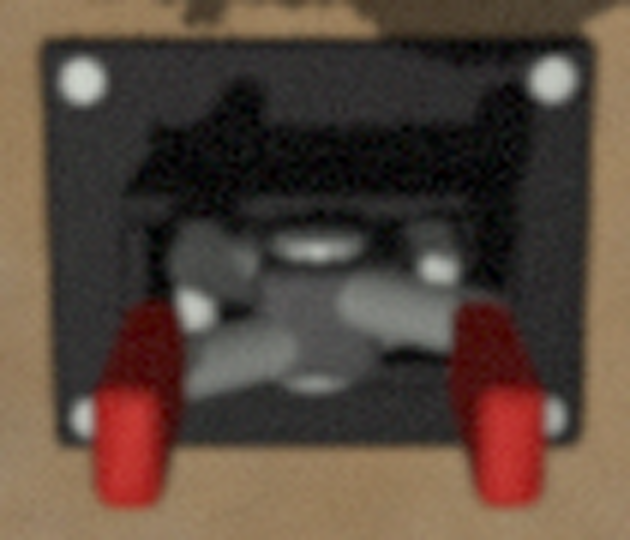

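The bright grip tops are centred at crop (130,447) and (508,447), ×6 with offset (265,115). The foot corners are (45,38), (592,38), (580,442) and (58,442).

```bash
python3 - <<'E'
from bench import r, optics, job
from h import *; import pickle
s,t,_=pickle.load(open("c0.pkl","rb"));w=pickle.load(open("w1.pkl","rb"))
W=lambda u:np.array(u)/6+[264.6,114.6];T=lambda u:np.array(u)/5+[239.6,159.6]; S=lambda u:np.array(u)/4.6+[239.6,144.6]
for u,tt,ss in(((130,447),(222,347),(155,112)),((508,447),(122,300),(155,58))): 
    print(at_z(w,W(u),.156).round(4),[ (x[0].round(4),x[1]) for x in (tri([(w,W(u)),(t,T(tt)),(s,S(ss))]),tri([(w,W(u)),(s,S(ss))]))])
c=[at_z(w,W(u),.006) for u in((45,38),(592,38),(580,442),(58,442))];print("foot",np.mean(c,0),np.round(c,4).tolist())
y=(c[1]+c[2]-c[0]-c[3]);print("yaw y",np.arctan2(y[1],y[0]))
E
```

```text
[ 0.4386 -0.1531  0.156 ] [(array([ 0.4393, -0.1542,  0.1561]), [array([-0.8,  1.3]), array([-0.5,  0.1]), array([-0.1,  0.3])]), (array([ 0.4393, -0.1533,  0.156 ]), [array([0.2, 0.9]), array([-0.3,  0.1])])]
[ 0.4605 -0.1068  0.156 ] [(array([ 0.4612, -0.109 ,  0.1557]), [array([-2.1,  1.8]), array([-1.1, -0.1]), array([-0.3,  0.3])]), (array([ 0.4619, -0.1071,  0.1548]), [array([0.3, 1.2]), array([-0.3,  0.2])])]
foot [ 0.44908217 -0.12923001  0.006     ] [[0.3891, -0.1602, 0.006], [0.435, -0.0633, 0.006], [0.5093, -0.0978, 0.006], [0.463, -0.1956, 0.006]]
yaw y 1.1280024572084788
```

```bash
python3 - <<'E'
from bench import r, optics, job; from h import *
rel(r,[.4498,-.1303,.124],down(1.126))
E
```

```text
d [-0.0024, -0.0006, 0.1855] rv [0.0005, -0.0014, 0.0043] rows 3.7 0.0 t 1.9
```

```bash
python3 jog.py '[[-0.002,-0.001,0.04,0,0,0.004,1],[-0.002,-0.001,0.08,0,0,0.004,1],[-0.002,-0.001,0.12,0,0,0.004,1],[-0.002,-0.001,0.15,0,0,0.004,1],[-0.002,-0.001,0.175,0,0,0.004,1],[-0.002,-0.001,0.185,0,0,0.004,1],[-0.002,-0.001,0.185,0,0,0.004,0.82],[-0.002,-0.001,0.185,0,0,0.004,0.74],[-0.002,-0.001,0.185,0,0,0.004,0.70],[-0.002,-0.001,0.185,0,0,0.004,0.67],[-0.002,-0.001,0.185,0,0,0.004,0.67],[-0.002,-0.001,0.185,0,0,0.004,0.67]]'
```

```text
t: 3.1
ee_pos: [0.4522, -0.1317, 0.1285]
ee_rot: [0.004, 0.22, 0.976, -0.0]
contact_force: [-2.0, 0.1, 11.2]
width: 0.671
grip_force: 18.2
```

```bash
python3 jog.py '[[0,0,-0.03,0,0,0,0.67],[0,0,-0.06,0,0,0,0.67],[0,0,-0.10,0,0,0,0.67],[0,0,-0.14,0,0,0,0.67],[0,0,-0.15,0,0,0,0.67]]'; python3 - <<'E'
from h import *; import pickle
s,t,_=pickle.load(open("c0.pkl","rb"))
O=np.array([.5290,-.3077,.085]);y=-.177;ax=np.array([-np.sin(y),np.cos(y),0]);xx=np.array([np.cos(y),np.sin(y),0])
for L in(20,25,30,35,40):
    l=np.radians(L);cz=-np.sin(l)*xx+np.cos(l)*np.array([0,0,1]);cx=np.cross(ax,cz)
    P=[O+.06*cz+e*cx*.0085+f*ax*.009 for e in(-1,1) for f in(-1,1)]
    print(L,"S",((proj(s,P)-[239.6,144.6])*4.6).round(0).tolist(),"T",((proj(t,P)-[239.6,159.6])*5).round(0).tolist())
print("pipe near end",((proj(s,O-.09*ax)-[239.6,144.6])*4.6).round(0),"ends T",((proj(t,[O-.09*ax,O+.09*ax])-[239.6,159.6])*5).round(0).tolist())
E
```

```text
t: 3.6
ee_pos: [0.4521, -0.1316, 0.2808]
ee_rot: [0.006, 0.22, 0.975, -0.0]
contact_force: [-0.7, 0.3, -1.7]
width: 0.669
grip_force: 9.6
20 S [[404.0, 263.0], [391.0, 242.0], [434.0, 247.0], [420.0, 225.0]] T [[570.0, 208.0], [531.0, 201.0], [577.0, 172.0], [537.0, 165.0]]
25 S [[396.0, 270.0], [383.0, 248.0], [424.0, 251.0], [411.0, 230.0]] T [[568.0, 218.0], [529.0, 212.0], [575.0, 183.0], [535.0, 177.0]]
30 S [[388.0, 276.0], [375.0, 254.0], [415.0, 256.0], [402.0, 235.0]] T [[567.0, 228.0], [527.0, 222.0], [573.0, 194.0], [533.0, 188.0]]
35 S [[381.0, 283.0], [368.0, 261.0], [406.0, 262.0], [393.0, 240.0]] T [[565.0, 237.0], [526.0, 231.0], [571.0, 205.0], [531.0, 199.0]]
40 S [[374.0, 291.0], [361.0, 269.0], [398.0, 268.0], [385.0, 246.0]] T [[563.0, 246.0], [524.0, 239.0], [569.0, 216.0], [530.0, 209.0]]
pipe near end [[518. 431.]] ends T [[737.0, 185.0], [369.0, 127.0]]
```

Lifted with the spring force as expected. The ear tips in both views match a lean of about 21°. Moving to a pre-approach along the collar's z.

```bash
cat >> h.py <<'E'
O=np.array([.5290,-.3077,.085]);YAW=-.177
def collar(L,yaw=YAW):
    ax=np.array([-np.sin(yaw),np.cos(yaw),0]);xx=np.array([np.cos(yaw),np.sin(yaw),0]);l=np.radians(L)
    cz=-np.sin(l)*xx+np.cos(l)*np.array([0,0,1]);return np.c_[np.cross(ax,cz),ax,cz]
def tool_on(L,d,off=(0,0),h=.1225,yaw=YAW): # tool pose with pliers origin d from pipe axis; off = pliers minus TCP in tool x,y
    C=collar(L,yaw);M=np.c_[C[:,1],C[:,0],-C[:,2]];return O+(d+h)*C[:,2]-M[:,0]*off[0]-M[:,1]*off[1],M
E
python3 - <<'E'
from bench import r, optics, job; from h import *
rel(r,*tool_on(21,.10))
E
```

```text
d [-0.0683, -0.147, -0.0114] rv [-0.3039, -0.2301, 1.2899] rows 3.2 9.0 t 3.6
```

```bash
python3 jog.py '[[-0.03,-0.06,-0.012,-0.304,-0.23,1.29,0.67],[-0.068,-0.147,-0.012,-0.304,-0.23,1.29,0.67],[-0.068,-0.147,-0.012,-0.304,-0.23,1.29,0.67],[-0.068,-0.147,-0.012,-0.304,-0.23,1.29,0.67],[-0.068,-0.147,-0.012,-0.304,-0.23,1.29,0.67],[-0.068,-0.147,-0.012,-0.304,-0.23,1.29,0.67],[-0.068,-0.147,-0.012,-0.304,-0.23,1.29,0.67],[-0.068,-0.147,-0.012,-0.304,-0.23,1.29,0.67],[-0.068,-0.147,-0.012,-0.304,-0.23,1.29,0.67],[-0.068,-0.147,-0.012,-0.304,-0.23,1.29,0.67],[-0.068,-0.147,-0.012,-0.304,-0.23,1.29,0.67],[-0.068,-0.147,-0.012,-0.304,-0.23,1.29,0.67]]'; python3 - <<'E'
from bench import r, optics, job; from h import *; import pickle
rel(r,*tool_on(21,.10))
w=optics.capture("wrist");pickle.dump(w,open("w2.pkl","wb"));s=optics.capture("scene");t=optics.capture("top");pickle.dump((s,t),open("c2.pkl","wb"))
a=w["color"];b=s["color"][130:280,250:410];
b=cv2.resize(b,None,fx=2.6,fy=2.6,interpolation=cv2.INTER_CUBIC)
a=cv2.resize(a[100:400,150:490],None,fx=1.14,fy=1.3);a=cv2.resize(w["color"][100:400,200:440],None,fx=1.5,fy=1.5,interpolation=cv2.INTER_CUBIC)
o=np.zeros((450,790,3),np.uint8);o[:a.shape[0],:a.shape[1]]=a;o[:b.shape[0],370:370+b.shape[1]]=b
cv2.imwrite("pics/w2.png",o)
C=collar(21)
P=[O+.06*C[:,2],O+.1*C[:,2],O+.108*C[:,2]+.0155*C[:,0],O+.108*C[:,2]-.0155*C[:,0]]
print(((proj(w,P)-[200,100])*1.5).round().tolist(),((proj(s,P)-[250,130])*2.6+[370,0]).round().tolist())
E
```

```text
t: 4.8
ee_pos: [0.4484, -0.2931, 0.287]
ee_rot: [0.135, 0.754, 0.632, 0.114]
contact_force: [0.5, 0.1, -1.1]
width: 0.67
grip_force: 9.5
d [-0.0002, 0.004, -0.0047] rv [-0.0119, -0.0017, 0.0013] rows 0.1 0.1 t 4.8
[[186.0, 128.0], [187.0, 150.0], [220.0, 155.0], [154.0, 155.0]] [[575.0, 177.0], [560.0, 148.0], [572.0, 133.0], [541.0, 151.0]]
```

View pics/w2.png

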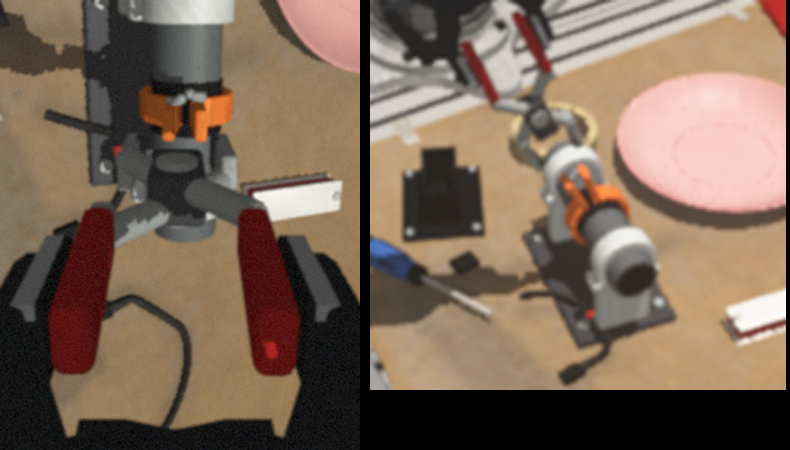

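The ears' tips in the wrist view are at (168,136) and (200,137), and the shell spans 140–232, so both centres are near 185 and the 21° lean is right. The tool is still 4 mm short in y. I'll correct that, then advance.

```bash
python3 jog.py '[[0,0.002,-0.002,-0.012,0,0,0.67],[0,0.002,-0.002,-0.012,0,0,0.67],[0,0.002,-0.002,-0.012,0,0,0.67]]'; python3 - <<'E'
from bench import r, optics, job; from h import *
rel(r,*tool_on(21,.10,(.0015,0)))
w=optics.capture("wrist")
hsv=cv2.cvtColor(w["color"],cv2.COLOR_BGR2HSV)
m=cv2.inRange(hsv,(5,150,120),(20,255,255))
C=collar(21)
pt=proj(w,[O+.06*C[:,2],O+.06*C[:,2]+.0085*C[:,0]+.009*C[:,1],O+.06*C[:,2]-.0085*C[:,0]+.009*C[:,1],O+.0*C[:,2]]).round(1);print(pt.tolist())
v0=int(pt[1][1])
for v in range(v0-35,v0+12,3):
    u=np.where(m[v,200:440])[0]+200
    if len(u): 
        g=np.split(u,np.where(np.diff(u)>1)[0]+1); print(v,[(int(k[0]),int(k[-1])) for k in g])
E
```

```text
t: 5.25
ee_pos: [0.4494, -0.2933, 0.2896]
ee_rot: [0.139, 0.754, 0.631, 0.118]
contact_force: [0.3, 0.3, -1.3]
width: 0.671
grip_force: 9.5
d [-0.0017, 0.0022, -0.0025] rv [0.0005, -0.0014, -0.0006] rows 0.1 0.0 t 5.25
[[319.4, 184.8], [329.8, 174.1], [309.1, 174.2], [318.9, 169.3]]
160 [(349, 349)]
163 [(339, 350)]
166 [(303, 304), (333, 350)]
169 [(303, 304), (330, 349)]
172 [(326, 349)]
175 [(298, 298), (305, 310), (312, 313), (325, 349)]
178 [(292, 298), (305, 309), (312, 313), (325, 348)]
181 [(297, 299), (301, 303), (305, 309), (312, 314), (325, 344)]
184 [(305, 309), (325, 333)]
```

```bash
python3 jog.py '[[-0.002,0.002,0.0,0,0,0,0.67],[-0.002,0.002,0.012,0,0,0,0.67],[-0.002,0.002,0.024,0,0,0,0.67],[-0.002,0.002,0.035,0,0,0,0.67],[-0.002,0.002,0.035,0,0,0,0.67],[-0.002,0.002,0.035,0,0,0,0.67]]'; python3 - <<'E'
from bench import r, optics, job; from h import *
rel(r,*tool_on(21,.036,(.0015,0)))
E
```

```text
t: 5.9
ee_pos: [0.4633, -0.2975, 0.2567]
ee_rot: [0.139, 0.754, 0.631, 0.118]
contact_force: [0.2, -0.4, -0.9]
width: 0.674
grip_force: 9.5
d [0.0, 0.0006, 0.0257] rv [-0.0007, -0.0022, -0.0009] rows 0.5 0.0 t 5.9
```

```bash
python3 jog.py '[[0,0.0005,0.005,0,0,0,0.67],[0,0.0005,0.01,0,0,0,0.67],[0,0.0005,0.01,0,0,0,0.67]]'; python3 - <<'E'
from bench import r, optics, job; from h import *; import pickle
rel(r,*tool_on(21,.036,(.0015,0)))
s=optics.capture("scene");t=optics.capture("top");w=optics.capture("wrist")
o=np.zeros((560,790,3),np.uint8)
a=cv2.resize(s["color"][150:240,290:380],None,fx=4.3,fy=4.3,interpolation=cv2.INTER_CUBIC);o[:387,:387]=a
b=cv2.resize(w["color"][150:300,240:390],None,fx=2.6,fy=2.6,interpolation=cv2.INTER_CUBIC);o[:390,395:785]=b
cv2.imwrite("pics/w3.png",o[:390])
E
```

```text
t: 6.2
ee_pos: [0.4671, -0.2982, 0.2477]
ee_rot: [0.139, 0.754, 0.631, 0.118]
contact_force: [-0.8, 0.0, -1.4]
width: 0.671
grip_force: 9.5
d [0.0, 0.0001, 0.0158] rv [-0.0004, -0.0019, -0.001] rows 0.3 0.0 t 6.2
```

View pics/w3.png

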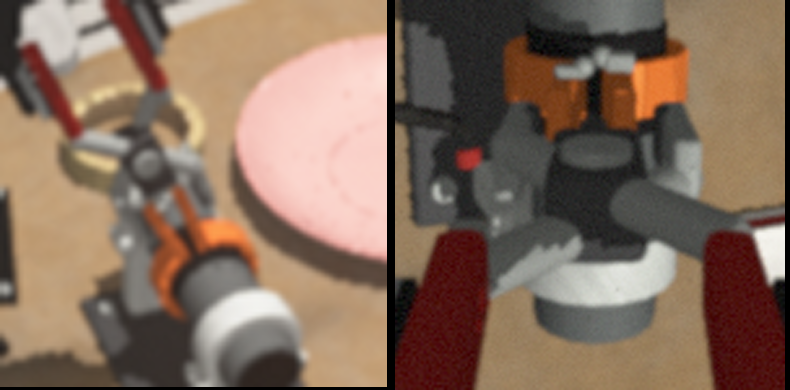

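Both views show the ears inside the jaws: in the wrist view the jaws are at (515,140) and (680,140), with the ears at 548–636 between them. No contact force, so I'll continue to the 36 mm position.

```bash
python3 jog.py '[[0,0,0.005,0,0,0,0.67],[0,0,0.01,0,0,0,0.67],[0,0,0.015,0,0,0,0.67],[0,0,0.015,0,0,0,0.67],[0,0,0.015,0,0,0,0.67]]'; python3 - <<'E'
from bench import r, optics, job; from h import *
rel(r,*tool_on(21,.036,(.0015,0)))
E
```

```text
t: 6.85
ee_pos: [0.4726, -0.2993, 0.234]
ee_rot: [0.139, 0.754, 0.631, 0.118]
contact_force: [-0.5, 0.1, -1.7]
width: 0.671
grip_force: 9.5
d [0.0001, -0.0002, 0.0011] rv [-0.0, -0.0018, -0.0009] rows 0.0 0.0 t 6.85
```

```bash
python3 jog.py '[[0,0,-0.0005,0,0,0,0.63],[0,0,-0.001,0,0,0,0.59],[0,0,-0.0015,0,0,0,0.56],[0,0,-0.0015,0,0,0,0.56]]'; python3 jog.py '[[0,0,-0.0002,0,0,0,0.54],[0,0,-0.0004,0,0,0,0.52],[0,0,-0.0006,0,0,0,0.50],[0,0,-0.0006,0,0,0,0.50]]'
```

```text
t: 7.25
ee_pos: [0.4715, -0.299, 0.2355]
ee_rot: [0.139, 0.754, 0.631, 0.117]
contact_force: [-1.7, 0.2, -0.5]
width: 0.56
grip_force: 11.7
t: 7.65
ee_pos: [0.4714, -0.2992, 0.237]
ee_rot: [0.14, 0.754, 0.631, 0.118]
contact_force: [-4.8, 1.5, 3.4]
width: 0.512
grip_force: 26.0
```

```bash
python3 jog.py '[[0,-0.0005,-0.0015,0,0,0,0.50],[0,-0.0005,-0.0015,0,0,0,0.49],[0,-0.0005,-0.0015,0,0,0,0.48]]'
```

```text
t: 7.95
ee_pos: [0.4708, -0.2991, 0.2378]
ee_rot: [0.14, 0.754, 0.631, 0.118]
contact_force: [-2.1, 0.6, -1.2]
width: 0.484
grip_force: 13.4
```

```bash
python3 jog.py '[[0,0,-0.0003,0,0,0,0.47],[0,0,-0.0005,0,0,0,0.46],[0,0,-0.0005,0,0,0,0.45]]';python3 jog.py '[[0,0,-0.0003,0,0,0,0.44],[0,0,-0.0005,0,0,0,0.43],[0,0,-0.0005,0,0,0,0.42],[0,0,-0.0005,0,0,0,0.42]]'
```

```text
t: 8.25
ee_pos: [0.4707, -0.299, 0.238]
ee_rot: [0.139, 0.754, 0.631, 0.118]
contact_force: [-1.9, 0.7, -1.4]
width: 0.456
grip_force: 12.9
t: 8.65
ee_pos: [0.4704, -0.2989, 0.2383]
ee_rot: [0.139, 0.754, 0.631, 0.118]
contact_force: [-2.0, 1.2, -3.1]
width: 0.426
grip_force: 21.0
```

```bash
python3 jog.py '[[0,0,-0.0003,0,0,0,0.41],[0,0,-0.0003,0,0,0,0.41]]';python3 jog.py '[[0,0,-0.0003,0,0,0,0.40],[0,0,-0.0003,0,0,0,0.40]]'
```

```text
t: 8.85
ee_pos: [0.4702, -0.2988, 0.2385]
ee_rot: [0.139, 0.754, 0.631, 0.118]
contact_force: [-1.8, 0.6, -3.4]
width: 0.412
grip_force: 25.4
t: 9.05
ee_pos: [0.4701, -0.2988, 0.2387]
ee_rot: [0.139, 0.754, 0.631, 0.118]
contact_force: [-1.7, 0.2, -4.1]
width: 0.406
grip_force: 30.1
```

```bash
python3 - <<'E'
from bench import r, optics, job; from h import *
s=optics.capture("scene");w=optics.capture("wrist")
o=np.zeros((480,790,3),np.uint8)
o[:400,:400]=cv2.resize(s["color"][170:230,300:360],(400,400),interpolation=cv2.INTER_CUBIC)
o[:400,405:785]=cv2.resize(w["color"][150:226,280:352],(380,400),interpolation=cv2.INTER_CUBIC)
cv2.imwrite("pics/w4.png",o[:400])
E
```

```text
(no output)
```

View pics/w4.png

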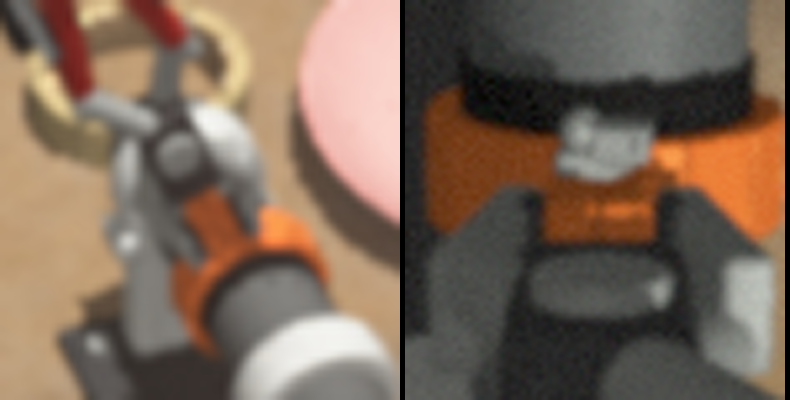

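The ears are now together with no gap: the orange block at (600,215) in the wrist view lies between the jaws at (530,215) and (670,215). The collar is shut, and the click showed as the 26→13 N drop. I'll open to 0.67 and withdraw along the collar's z.

```bash
python3 jog.py '[[0,0,0.001,0,0,0,0.46],[0,0,0.002,0,0,0,0.54],[0,0,0.003,0,0,0,0.61],[0,0,0.003,0,0,0,0.67],[0,0,0.003,0,0,0,0.67],[0,0,0.003,0,0,0,0.67]]'; python3 jog.py '[[0,0,-0.01,0,0,0,0.67],[0,0,-0.025,0,0,0,0.67],[0,0,-0.045,0,0,0,0.67],[0,0,-0.07,0,0,0,0.67],[0,0,-0.08,0,0,0,0.67],[0,0,-0.08,0,0,0,0.67]]'; python3 - <<'E'
from bench import r, optics, job; from h import *
w=optics.capture("wrist");hsv=cv2.cvtColor(w["color"],cv2.COLOR_BGR2HSV)
m=cv2.inRange(hsv,(5,150,120),(20,255,255))
C=collar(21);print(proj(w,[O+.06*C[:,2]+e*C[:,0]*.007+.009*C[:,1] for e in(-1,1)]).round(1).tolist())
for v in range(160,215,4):
    u=np.where(m[v,200:440])[0]+200
    if len(u): 
        g=np.split(u,np.where(np.diff(u)>1)[0]+1); print(v,[(int(k[0]),int(k[-1])) for k in g])
import pickle;pickle.dump((w,optics.capture("scene")),open("c5.pkl","wb"))
E
```

```text
t: 9.75
ee_pos: [0.4714, -0.2992, 0.2364]
ee_rot: [0.14, 0.754, 0.631, 0.118]
contact_force: [0.5, 0.8, -2.9]
width: 0.67
grip_force: 9.5
t: 10.35
ee_pos: [0.4432, -0.2946, 0.3131]
ee_rot: [0.142, 0.754, 0.631, 0.118]
contact_force: [0.2, -0.0, -2.1]
width: 0.668
grip_force: 9.5
[[307.1, 164.9], [323.0, 164.8]]
160 [(302, 305), (320, 342)]
164 [(302, 304), (306, 342)]
168 [(293, 295), (302, 302), (305, 341)]
172 [(294, 337)]
176 [(306, 322)]
180 [(306, 321)]
```

The ear tips now measure 16 px (about 14 mm) across and lie together, so the collar is fully shut. Back to the holder.

```bash
python3 - <<'E'
from bench import r, optics, job; from h import *
rel(r,[.4520,-.1316,.285],down(1.126))
E
```

```text
d [0.1614, -0.0275, 0.017] rv [0.3141, 0.2368, -1.2882] rows 3.3 9.0 t 10.45
```

```bash
python3 jog.py '[[0.03,0,-0.01,0,0,0,0.67],[0.08,-0.01,0,0.314,0.237,-1.288,0.67],[0.12,-0.02,0.01,0.314,0.237,-1.288,0.67],[0.161,-0.0275,0.017,0.314,0.237,-1.288,0.67],[0.161,-0.0275,0.017,0.314,0.237,-1.288,0.67],[0.161,-0.0275,0.017,0.314,0.237,-1.288,0.67],[0.161,-0.0275,0.017,0.314,0.237,-1.288,0.67],[0.161,-0.0275,0.017,0.314,0.237,-1.288,0.67],[0.161,-0.0275,0.017,0.314,0.237,-1.288,0.67],[0.161,-0.0275,0.017,0.314,0.237,-1.288,0.67],[0.161,-0.0275,0.017,0.314,0.237,-1.288,0.67],[0.161,-0.0275,0.017,0.314,0.237,-1.288,0.67]]'; python3 jog.py '[[0,0,0,0,0,0,0.67],[0,0,0,0,0,0,0.67]]';  python3 - <<'E'
from bench import r, optics, job; from h import *
rel(r,[.4520,-.1316,.285],down(1.126))
E
```

```text
t: 11.65
ee_pos: [0.4521, -0.1319, 0.2843]
ee_rot: [-0.0, 0.222, 0.975, 0.0]
contact_force: [0.8, 0.6, -2.4]
width: 0.667
grip_force: 9.4
t: 11.85
ee_pos: [0.4518, -0.1322, 0.2853]
ee_rot: [0.0, 0.221, 0.975, 0.0]
contact_force: [-0.1, 0.0, -1.9]
width: 0.668
grip_force: 9.4
d [0.0001, 0.0006, 0.0003] rv [0.0003, 0.0007, -0.0017] rows 0.0 0.0 t 11.85
```

```bash
python3 jog.py '[[0,0.0005,0.04,0,0,0,0.67],[0,0.0005,0.075,0,0,0,0.67],[0,0.0005,0.095,0,0,0,0.67],[0,0.0005,0.095,0,0,0,0.67]]'; python3 - <<'E'
from bench import r, optics, job; from h import *
s=optics.capture("scene");w=optics.capture("wrist")
e=r.sense();Rt=rot(e["ee_rot"])
ax=np.array([[.4498,-.1303,z] for z in(.0665,.1215)]);H=np.array([[.4496,-.1302,.05]])
o=np.zeros((420,790,3),np.uint8)
o[:,:390]=cv2.resize(s["color"][150:220,245:310],(390,420),interpolation=cv2.INTER_CUBIC)
o[:,395:785]=cv2.resize(w["color"][100:310,220:415],(390,420),interpolation=cv2.INTER_CUBIC)
cv2.imwrite("pics/w5.png",o)
print(((proj(s,np.r_[ax,H])-[245,150])*6).round().tolist(),((proj(w,np.r_[ax,H])-[220,100])*2+[395,0]).round().tolist(),e["ee_pos"])
E
```

```text
t: 12.25
ee_pos: [0.4502, -0.1312, 0.1879]
ee_rot: [-0.003, 0.221, 0.975, 0.0]
contact_force: [-0.9, -0.6, -1.8]
width: 0.671
grip_force: 9.4
[[183.0, 243.0], [173.0, 144.0], [186.0, 271.0]] [[591.0, 191.0], [592.0, 244.0], [591.0, 179.0]] [ 0.45276192 -0.1320072   0.19108256]
```

View pics/w5.png

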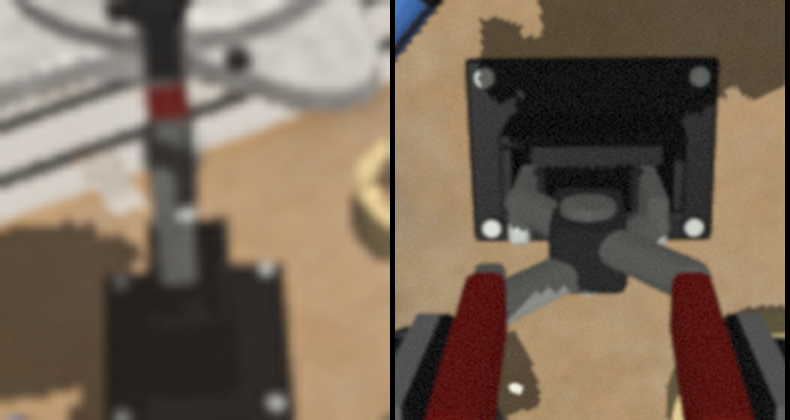

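```bash
python3 - <<'E'
from bench import r, optics, job; from h import *
s=optics.capture("scene");e=r.sense()
y=np.array([.43,.903,0]);x=np.array([-.903,.43,0])
for z in(.0635,.0685,.0735):
  print(z,[((proj(s,np.array([.4498,-.1303,z])+dx*x-.0245*y)-[245,150])*6).round().tolist() for dx in(-.008,0,.008)])
print("pocket near rim",[((proj(s,np.array([.4496,-.1302,.05])+dx*x-.031*y)-[245,150])*6).round().tolist() for dx in(-.018,0,.018)])
rel(r,[.4520,-.1316,.1285],down(1.126));print(e["ee_pos"])
E
```

```text
0.0635 [[[204.0, 282.0]], [[185.0, 284.0]], [[167.0, 285.0]]]
0.0685 [[[203.0, 274.0]], [[184.0, 275.0]], [[166.0, 276.0]]]
0.0735 [[[202.0, 265.0]], [[183.0, 266.0]], [[165.0, 268.0]]]
pocket near rim [[[229.0, 314.0]], [[187.0, 317.0]], [[146.0, 320.0]]]
d [0.0016, -0.0001, 0.0633] rv [0.0005, 0.0034, -0.0007] rows 1.3 0.0 t 12.4
[ 0.45327999 -0.13214064  0.19177702]
```

The jaw tip in the scene crop is at (178,285) against an expected (184,280), so it is about 2–3 mm off along tool x and well inside the pocket. I'll shift −2 mm and lower gently.

```bash
python3 jog.py '[[-0.002,0,0,0,0,0,0.67],[-0.002,0,0.01,0,0,0,0.67],[-0.002,0,0.02,0,0,0,0.67],[-0.002,0,0.02,0,0,0,0.67]]'; python3 jog.py '[[0,0,0.01,0,0,0,0.67],[0,0,0.02,0,0,0,0.67],[0,0,0.028,0,0,0,0.67],[0,0,0.028,0,0,0,0.67]]'
```

```text
t: 12.8
ee_pos: [0.453, -0.1322, 0.1688]
ee_rot: [-0.002, 0.221, 0.975, 0.0]
contact_force: [0.4, -1.3, -1.8]
width: 0.665
grip_force: 9.4
t: 13.2
ee_pos: [0.4533, -0.1323, 0.1409]
ee_rot: [-0.001, 0.221, 0.975, 0.0]
contact_force: [-0.3, -0.6, -2.2]
width: 0.669
grip_force: 9.4
```

```bash
python3 jog.py '[[0,0,0.003,0,0,0,0.67],[0,0,0.006,0,0,0,0.67],[0,0,0.006,0,0,0,0.67]]'; python3 jog.py '[[0,0,0.002,0,0,0,0.67],[0,0,0.004,0,0,0,0.67],[0,0,0.004,0,0,0,0.67]]'
```

```text
t: 13.5
ee_pos: [0.4542, -0.1326, 0.1363]
ee_rot: [0.0, 0.221, 0.975, -0.0]
contact_force: [-0.4, 0.1, -1.3]
width: 0.674
grip_force: 9.4
t: 13.8
ee_pos: [0.4541, -0.1326, 0.1322]
ee_rot: [0.0, 0.221, 0.975, -0.0]
contact_force: [0.8, 1.1, -1.8]
width: 0.668
grip_force: 9.4
```

```bash
python3 jog.py '[[0,0,0.002,0,0,0,0.67],[0,0,0.003,0,0,0,0.67],[0,0,0.003,0,0,0,0.67]]'; python3 jog.py '[[0,0,0.002,0,0,0,0.67],[0,0,0.003,0,0,0,0.67],[0,0,0.003,0,0,0,0.67]]'
```

```text
t: 14.1
ee_pos: [0.4548, -0.1329, 0.1301]
ee_rot: [0.001, 0.221, 0.975, -0.0]
contact_force: [0.1, -0.0, 3.0]
width: 0.67
grip_force: 10.9
t: 14.4
ee_pos: [0.4562, -0.1335, 0.1295]
ee_rot: [0.003, 0.22, 0.975, -0.001]
contact_force: [-2.3, -0.6, 18.5]
width: 0.671
grip_force: 14.7
```

On the floor at essentially the original height. I'll relieve the load, open and retreat.

```bash
python3 jog.py '[[0,0,-0.003,0,0,0,0.67],[0,0,-0.003,0,0,0,0.72],[0,0,-0.003,0,0,0,0.8],[0,0,-0.003,0,0,0,0.95],[0,0,-0.003,0,0,0,1],[0,0,-0.003,0,0,0,1],[0,0,-0.003,0,0,0,1]]'; python3 jog.py '[[0,0,-0.02,0,0,0,1],[0,0,-0.05,0,0,0,1],[0,0,-0.09,0,0,0,1],[0,0,-0.13,0,0,0,1],[0,0,-0.16,0,0,0,1],[0,0,-0.16,0,0,0,1],[0,0,-0.16,0,0,0,1]]'; python3 - <<'E'
from bench import r, optics, job; from h import *; import pickle
s0,t0,_=pickle.load(open("c0.pkl","rb"));s=optics.capture("scene");w=optics.capture("wrist")
rd=lambda im,b:cv2.inRange(cv2.cvtColor(im,cv2.COLOR_BGR2HSV),(0,150,70),(6,255,255))[b[1]:b[3],b[0]:b[2]]
for im in(s0,s):
    y,x=np.where(rd(im["color"],(255,145,300,200)));print(x.min()+255,x.max()+255,y.min()+145,y.max()+145,len(x))
print(proj(w,[[.4393,-.1533,.156],[.461,-.107,.156]]).round())
m=rd(w["color"],(230,100,400,260));n,_,st,ce=cv2.connectedComponentsWithStats(m);print([(a+[230,100,0,0,0]).tolist() for a in st[1:] if a[4]>40])
E
```

```text
t: 15.1
ee_pos: [0.4543, -0.1326, 0.1293]
ee_rot: [0.0, 0.221, 0.975, -0.0]
contact_force: [-0.4, 0.4, -0.8]
width: 0.999
grip_force: 0.0
t: 15.8
ee_pos: [0.4541, -0.1326, 0.2896]
ee_rot: [0.001, 0.221, 0.975, -0.0]
contact_force: [0.1, 0.7, -0.8]
width: 0.999
grip_force: 0.0
271 277 157 187 159
269 276 157 187 160
[[284. 190.]
 [352. 190.]]
[[275, 164, 17, 37, 382], [340, 165, 17, 37, 394]]
```

```bash
python3 - <<'E'
from bench import r, optics, job; from h import *; import pickle
s0,t0,_=pickle.load(open("c0.pkl","rb"));s=optics.capture("scene");t=optics.capture("top")
for im in(s0,s):
    m=cv2.inRange(cv2.cvtColor(im["color"],cv2.COLOR_BGR2HSV),(0,150,70),(6,255,255))
    print([np.where(m[v,255:300])[0].mean().round(1)+255 for v in(159,165,172,179,185)])
d=cv2.absdiff(s0["color"],s["color"]).max(2)
for n,b in(("tape",(300,165,340,195)),("driver",(240,215,300,255)),("hex",(384,236,430,264))): print(n,(d[b[1]:b[3],b[0]:b[2]]>50).sum())
E
```

```text
[np.float64(273.0), np.float64(273.5), np.float64(273.5), np.float64(274.5), np.float64(274.5)]
[np.float64(274.0), np.float64(274.5), np.float64(274.5), np.float64(275.0), np.float64(275.5)]
tape 7
driver 81
hex 0
```

The pliers stand upright, parallel to their original pose and within 1 px of it. The screwdriver difference is most likely the arm's shadow, since the tool never went near it. Handing in.

```bash
python3 -c "
from bench import r, optics, job
print(job.finish_job())"
```

```text
the job is handed in; nothing more can be done
None
```

The collar is closed with the pliers, at about 30 N on the grips at most; the pliers stand back upright in their holder, the tape roll, screwdriver and hex key set were not touched, and the job is handed in at about 16 s.

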